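# Free the seized transport pin and run the slide to its stop

## Robot

A 7-joint arm with a two-finger parallel gripper is mounted at the origin on the work surface. World frame = base frame: x ahead of the robot, y to its left, z up, the work surface at z = 0. Lengths are in m, angles in rad, forces in N, time in s.
With the tool pointing down it reaches from about 0.35 to 0.9 m from the base axis. Payload 7.2 kg.
Tool frame: the origin (TCP) lies at the very end of the fingers, on their centre line; the grasp point (between the pads) lies tcp_to_grasp behind it (tcp_to_grasp is the distance from the TCP to the grasp point, in m); z points along the fingers, y is the direction in which the jaws open and shut (so a half turn about z gives the same grasp; the last joint's range is limited). The gripper opens to 85 mm and grips with 20 to 120 N. Pads are 22 mm wide; open, the fingers measure 114 mm over their backs; the gripper's body (76 mm by 85 mm) begins 54 mm behind the grasp point. The pads swing forward as they close: fully open they stand 13 mm farther back than shut.
Start: joints at [1.237, 0.411, -0.013, 1.596, 0.006, 1.134, -0.082], TCP at [0.164, -0.603, 0.231] pointing down, gripper open.
Joint ranges: [-2.95, 2.95], [-0.29, 1.99], [-1.47, 1.44], [0.14, 2.54], [-1.03, 4.17], [0.13, 1.85], [-2.86, 2.86]. Speed limits (rad/s): [2.39, 2.39, 3.01, 3.01, 3.14, 3.14, 3.14].

## Interface

Orientations are given as a unit quaternion [x, y, z, w].
In Python, from rig import reach, line_to, set_joints, let_go, clamp, pause, ik, get_obs, grab_frame, IKError, sign_off, boxes_of, tcp_to_grasp gives the robot as it stands. Calls block until the motion is done:
- reach(position, orientation): joint-space move of the TCP to a pose.
- line_to(position, attitude=None, v=0.15): straight line of the TCP; attitude=None keeps the orientation; v is the mean speed in m/s.
- set_joints(angles): joint-space move.
- let_go() and clamp(effort=None): open the fingers fully, or close them until they stop; effort is the grip in N (None keeps the last).
- pause(seconds).
- ik(position, orientation): joint angles nearest the present ones, or None.
- get_obs(): the state.
- grab_frame(name): name is "scene" or "top"; returns a dict with "frame" (384x512x3 uint8, red, green, blue), "K" (3x3 intrinsics, pixels), "R" (3x3) and "t" (3): a world point X has camera coordinates R X + t. Camera axes: x right, y down, z forward; pixel columns grow to the right and rows downward; lengths in m; the calibration is good to about 2 mm. A picture is of the moment at which its call begins. There is no depth.
A pose or a line that the arm cannot do raises IKError and nothing moves.
- sign_off(): hands the job in, once; it reports no verdict.
Trained networks look in a picture, given as the dict that the camera call returned (one of the last four; its "shot" number tells which), for a name from the list of things; names that differ only in an ending like _2 or _b are one class to them, and where a whole thing is asked for, a point or a joint stands for the part that bears it (a point fixed in the world has none). Each returns a list of dicts, best first, with "confidence" (0 to 1); they miss things now and then, are a little off and sometimes report something else, mostly with a low value. They report only what shows in the picture. A call takes as long as a camera call.
- boxes_of(label, picture): "point" ([x, y, z] in m, in world coordinates, good to about 4 mm: the middle of the surface that is visible of it).
The state is a dict: "t": time; "joints": joint angles; "joint_velocities": joint speeds; "effort": joint torques, N m; "ee_pos": TCP position; "ee_rot": TCP orientation; "ft_force": force on the tool from outside, world axes, zero at the start; "ft_torque": the same for the moment, N m; "width": finger opening in m.
Only numpy, scipy, OpenCV 4.12 (cv2) and the standard library are available. Lean on these libraries where they do the work, as an engineer would, in place of code of your own. Each camera call takes 0.05 s, during which the arm holds its last target.

## Task

The T-handled transport pin that locks the slide's carriage to its rail has seized. Free it by working its handle back and forth, at least 15 degrees and back again while it is still tight, as you pull it up; then lower it into the open parts bin (do not drop it in) and let go. Last, push the carriage along the rail until it is fully against the stop block, and leave the other things on the table where they are.

Things in the scene. Friction and masses are not known exactly. Their poses are not given: they have to be found in the camera images.
- rail: Fixed dark steel rail, 80 x 260 x 30 mm (x, y, z); origin at the centre of its underside, y along its length, z up. The carriage slides on it along y. Clamp feet stick out to x = +-63 mm, 18 mm high. A stop block (74 mm wide) stands across it at y = 81 to 97 mm, z = 30 to 70 mm. At x = 0, y = -40 mm it has a 17 mm bore that the pin enters by 18 mm.
- carriage (a joint): Travel of the carriage along the rail's +y, in m: 0 at the start (locked there by the pin), 0.080 against the stop block. It needs about 3 to 5 N to push and stays where it is left.
- carriage_top (a point): Centre of the top of the carriage, an aluminium block 84 x 80 x 31 mm (x, y, z), 31 to 62 mm above the table, with the pin's bore through it here; axes parallel to the rail's. The end face to push is 40 mm from here towards the rail's -y (at the start y = -80 mm in the rail's frame, with 50 mm of bare rail behind it).
- pin_handle (a point): Centre of the pin's handle, a steel bar 60 mm long (y), 14 mm thick (x), 24 mm high (z), pinched across the 14 mm; at the start 92 mm above the table, lying along the rail's y. The pin is tight in the carriage for the first 15 mm of rise, then free: a straight pull needs about 40 N, but while it is being turned (about 0.4 N m) only 10 to 25 N.
- pin_tip (a point): Centre of the flat lower end of the pin, on its axis, 80 mm below pin_handle; at the start 12 mm above the table. Upwards: tip 15 mm across, 21 mm long; shank 18 mm across, 29 mm long; flange 30 mm across, 5 mm thick, resting on the carriage; neck 18 mm across, 13 mm long; handle. Mass about 0.25 kg. It is clear of the carriage after rising 50 mm.
- bin: Open grey plastic parts bin, fixed on the table, to the left or right of the rail: 130 x 130 mm, 45 mm high, walls and floor 5 mm thick; origin at the centre of its underside. The pin stays where it topples or leans in it.
- meter: Bystander: white bench meter, 120 x 130 x 61 mm; origin at the centre of its underside.
- lens_post: Bystander: lens in a black ring on a steel post with round foot (56 mm), 123 mm high; origin at the centre of its underside.
- spool: Bystander: wire spool, 70 mm round, 40 mm high; origin at the centre of its underside.
- driver: Bystander: screwdriver, 180 mm long, lying beyond the rail.

How it is judged:
By the outcome, as a careful person would: the job done as asked, in the order asked, and still so for the second after the job is handed in, with the robot touching nothing.
It also fails if it takes over 64 s, if anything falls off the work surface, if the arm or the gripper's body presses on something with over 40 N, if the wrist force passes 120 N, or if a joint passes its speed limit or range.

## Working session

There is one attempt and no reset: what is moved stays moved. The work goes in short steps, each a Python script; the robot and the scene stay as the last script left them, time stands still between calls to the robot, and variables do not carry over. Pictures are saved under pics/ and viewed, and the job is handed in when it is done.

```bash
ls; mkdir -p pics; python3 - <<'E'
from rig import *
import cv2,numpy as np
o=get_obs();print(o['t'],o['ee_pos'],o['ee_rot'],o['width'],tcp_to_grasp)
for n in("scene","top"):
    p=grab_frame(n);cv2.imwrite(f'pics/{n}0.png',p['frame'][:,:,::-1])
    print(n,p['K'].tolist() if hasattr(p['K'],'tolist') else p['K'],np.round(p['R'],3).tolist(),np.round(p['t'],3).tolist())
    for l in("rail","carriage","carriage_top","pin_handle","pin_tip","bin","meter","lens_post","spool","driver"):
        try:print(l,[(np.round(d['point'],3).tolist(),round(d['confidence'],2)) for d in boxes_of(l,p)][:3])
        except Exception as e: print(l,repr(e))
print(get_obs()['t'])
E
```

```text
pics
0.0 [ 0.16398999 -0.60256767  0.23044083] [ 9.91180953e-01  1.32512767e-01 -1.73294248e-04 -8.09484400e-04] 0.08529727656300448 0.0187
scene [[416.3094796339784, 0.0, 249.62180188810032], [0.0, 416.3094796339784, 184.8631065457902], [0.0, 0.0, 1.0]] [[0.485, 0.875, 0.011], [0.579, -0.311, -0.754], [-0.656, 0.372, -0.657]] [-0.296, -0.271, 1.384]
rail [([0.562, 0.035, 0.031], 0.87), ([0.56, 0.046, 0.095], 0.57)]
carriage [([0.571, 0.036, 0.058], 0.58), ([0.524, -0.369, 0.014], 0.28)]
carriage_top [([0.566, 0.03, 0.062], 0.75)]
pin_handle [([0.56, 0.042, 0.098], 0.75)]
pin_tip [([0.557, 0.046, 0.096], 0.63)]
bin [([0.519, -0.371, 0.013], 0.66)]
meter [([0.468, 0.316, 0.056], 0.87)]
lens_post [([0.728, 0.183, 0.07], 0.86)]
spool [([0.753, -0.187, 0.041], 0.57)]
driver [([0.75, -0.052, 0.021], 0.66)]
top [[395.23501979811584, 0.0, 254.31477957239835], [0.0, 395.23501979811584, 191.8356124293207], [0.0, 0.0, 1.0]] [[0.023, -1.0, 0.015], [-0.983, -0.025, -0.181], [0.181, -0.011, -0.983]] [-0.023, 0.612, 0.974]
rail [([0.532, -0.368, 0.004], 0.72), ([0.527, 0.086, 0.03], 0.61)]
carriage [([0.551, 0.046, 0.062], 0.9)]
carriage_top [([0.548, 0.041, 0.062], 0.58)]
pin_handle [([0.551, 0.042, 0.102], 0.75)]
pin_tip [([0.546, 0.044, 0.103], 0.61)]
bin [([0.531, -0.371, 0.005], 0.86), ([0.549, 0.044, 0.104], 0.41)]
meter [([0.433, 0.328, 0.058], 0.87), ([0.551, 0.045, 0.101], 0.58)]
lens_post []
spool [([0.742, -0.186, 0.043], 0.9)]
driver [([0.74, -0.043, 0.022], 0.75)]
1.1
```

View pics/scene0.png

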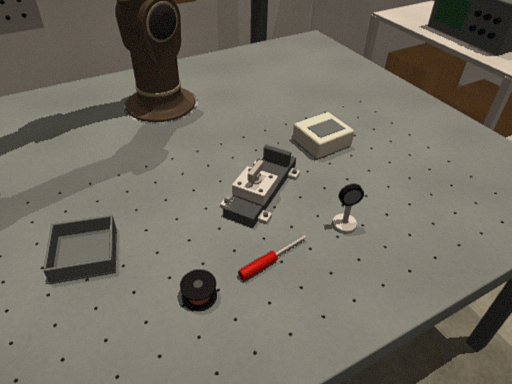

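View pics/top0.png

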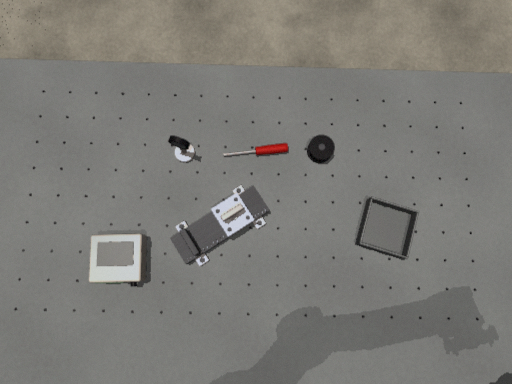

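```bash
python3 - <<'E'
import cv2
a=cv2.imread('pics/top0.png')[170:280,160:290];cv2.imwrite('pics/top0c.png',cv2.resize(a,None,fx=5,fy=5,interpolation=cv2.INTER_CUBIC))
a=cv2.imread('pics/scene0.png')[135:235,210:310];cv2.imwrite('pics/scene0c.png',cv2.resize(a,None,fx=6,fy=6,interpolation=cv2.INTER_CUBIC))
E
```

```text
(no output)
```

View pics/top0c.png

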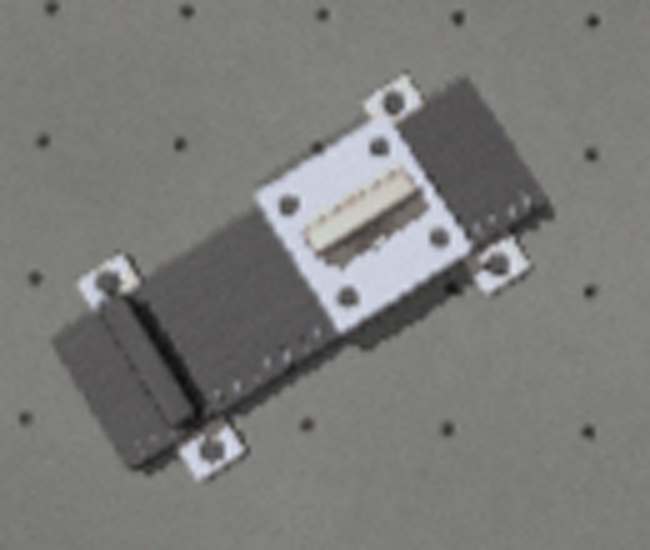

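View pics/scene0c.png

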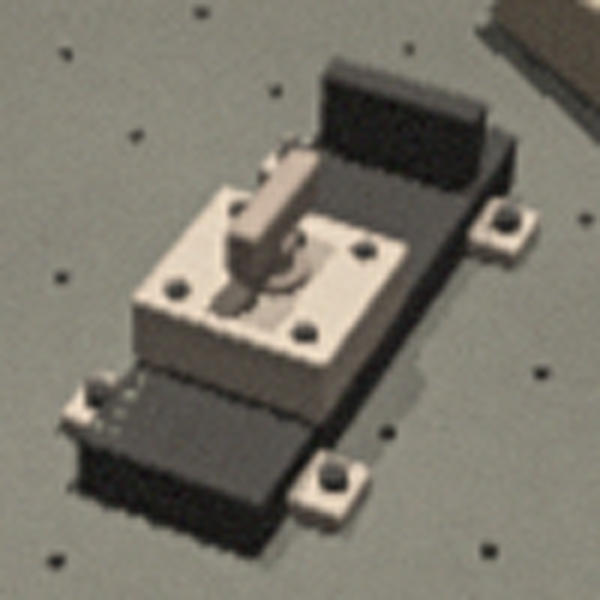

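```bash
cat > h.py <<'E'
from rig import *
import numpy as np, cv2
from scipy.spatial.transform import Rotation as Ro
from scipy.optimize import least_squares
def proj(p,X):
    c=np.asarray(p['R'])@np.asarray(X).T+np.asarray(p['t'])[:,None]
    q=np.asarray(p['K'])@c; return (q[:2]/q[2]).T
E
python3 - <<'E'
from h import *
T=[((257,193),(42,0,62)),((383,118),(42,-80,62)),((470,245),(-42,-80,62)),((340,333),(-42,0,62)),
((468,78),(40,-130,30)),((52,342),(40,130,30)),((130,468),(-40,130,30)),((400,168),(7,-70,104)),((420,190),(-7,-70,104)),((318,252),(-7,-10,104)),((303,232),(7,-10,104))]
S=[((225,187),(-42,0,62)),((410,243),(42,0,62)),((328,365),(42,-80,62)),((133,302),(-42,-80,62)),((80,428),(-40,-130,30)),((262,500),(40,-130,30)),((515,135),(40,130,30))]
pt=grab_frame('top');ps=grab_frame('scene')
data=[(pt,np.array([a for a,_ in T])/5+[160,170]-.4,np.array([b for _,b in T])/1e3),(ps,np.array([a for a,_ in S])/6+[210,135]-.4,np.array([b for _,b in S])/1e3)]
def res(v,ds=data):
    R=Ro.from_euler('z',v[2]).as_matrix()
    return np.concatenate([(proj(p,X@R.T+[v[0],v[1],0])-u).ravel() for p,u,X in ds])
for ds in(data,data[:1],data[1:]):
    r=least_squares(res,[.53,.08,.5],args=(ds,),loss='soft_l1');print(r.x,np.degrees(r.x[2]),np.round(r.fun.reshape(-1,2),1).tolist())
    v=r.x;R=Ro.from_euler('z',v[2]).as_matrix();print('handle',R@[0,-.04,.092]+[v[0],v[1],0])
E
```

```text
[0.53001926 0.07988137 0.59991126] 34.372383472090135 [[-0.6, 0.5], [0.5, -1.2], [0.8, 0.5], [0.3, 0.0], [-0.1, -0.4], [-0.4, -0.1], [-0.0, 0.8], [0.8, -0.4], [-0.1, -0.1], [-0.3, 0.7], [-0.4, -0.0], [0.1, -0.3], [0.1, 0.3], [-0.2, -0.3], [0.1, -0.8], [-0.3, 1.3], [0.1, 0.6], [0.7, -0.2]]
handle [0.55260202 0.04686594 0.092     ]
[0.53019874 0.07999612 0.59797413] 34.26139391405871 [[-0.6, 0.4], [0.5, -1.2], [0.7, 0.5], [0.3, -0.0], [-0.0, -0.4], [-0.5, -0.3], [-0.2, 0.6], [0.8, -0.4], [-0.1, -0.1], [-0.4, 0.7], [-0.4, -0.1]]
handle [0.55271752 0.046937   0.092     ]
[0.52956986 0.0797027  0.60398898] 34.60601960156422 [[-0.1, -0.3], [-0.0, 0.2], [-0.2, -0.4], [0.1, -0.8], [-0.3, 1.3], [0.2, 0.5], [0.3, -0.4]]
handle [0.55228707 0.04677963 0.092     ]
```

```bash
cat >> h.py <<'E'
RX,RY,YAW=0.530,0.0799,np.radians(34.3)
RR=Ro.from_euler('z',YAW).as_matrix()
def rw(x,y,z): return (RR@[x,y,z]+[RX,RY,0])
def q(deg): # tool-x heading, tool down
    return (Ro.from_euler('z',deg,degrees=True)*Ro.from_euler('x',180,degrees=True)).as_quat()
H0=-55.7
def st(tag=''):
    o=get_obs();print(tag,round(o['t'],2),np.round(o['ee_pos'],4),'w',round(o['width'],4),'F',np.round(o['ft_force'],1),'T',np.round(o['ft_torque'],2),'yaw',round(Ro.from_quat(o['ee_rot']).apply([1,0,0]).tolist()[0],3));return o
E
python3 - <<'E'
from h import *
from scipy.optimize import least_squares
# bin corners by top view
pt=grab_frame('top');ps=grab_frame('scene')
for nm,p,c in(('top',pt,(350,190,425,265)),('scene',ps,(35,205,130,290))):
    a=p['frame'][c[1]:c[3],c[0]:c[2],::-1];cv2.imwrite(f'pics/bin_{nm}.png',cv2.resize(a,None,fx=6,fy=6,interpolation=cv2.INTER_CUBIC))
for H in(H0,H0+180):
  for d in(-26,0,26):
    for z in(.082,.17):
      j=ik(rw(0,-.04,z),q(H+d));print(H+d,z,None if j is None else np.round(j,2))
  print('bin',[None if (j:=ik([.525,-.37,z],q(H))) is None else np.round(j,2) for z in(.075,.2)])
  print('push',[None if (j:=ik(rw(0,y,z),q(H))) is None else np.round(j,2) for y,z in((-.11,.045),(-.11,.15),(-.01,.045))])
E
```

```text
-81.7 0.082 [-0.98  0.86  1.25  1.96 -0.95  1.08 -2.29]
-81.7 0.17 [-1.01  0.67  1.26  1.89 -0.71  1.13 -2.48]
-55.7 0.082 [-0.77  0.6   0.83  1.95 -0.59  0.85 -2.17]
-55.7 0.17 [-0.92  0.54  1.05  1.89 -0.54  1.04 -2.19]
-29.700000000000003 0.082 [ 0.13  0.5  -0.4   1.89  0.26  0.8  -2.5 ]
-29.700000000000003 0.17 [ 0.23  0.41 -0.52  1.81  0.24  0.99 -2.48]
bin [array([ 0.46,  0.6 ,  0.11,  1.7 , -0.08,  0.85, -1.94]), array([ 0.48,  0.47,  0.08,  1.59, -0.04,  1.09, -1.97])]
push [array([ 0.03,  0.58, -0.13,  1.83,  0.11,  0.74, -2.7 ]), array([ 0.13,  0.45, -0.26,  1.75,  0.14,  0.95, -2.73]), array([-0.82,  0.65,  0.82,  2.01, -0.68,  0.78, -2.13])]
98.3 0.082 [ 0.35  0.57 -0.7   1.88  0.47  0.86 -0.44]
98.3 0.17 [ 0.41  0.47 -0.77  1.8   0.37  1.03 -0.36]
124.3 0.082 [ 0.38  0.58 -0.74  1.88  0.5   0.88 -0.01]
124.3 0.17 [ 0.44  0.48 -0.81  1.8   0.4   1.03  0.08]
150.3 0.082 [ 0.4   0.6  -0.78  1.87  0.53  0.89  0.42]
150.3 0.17 [ 0.46  0.49 -0.85  1.8   0.42  1.04  0.51]
bin [array([ 0.86,  0.65, -0.47,  1.67,  0.36,  0.91,  0.85]), array([ 0.89,  0.52, -0.5 ,  1.56,  0.27,  1.13,  0.92])]
push [array([ 0.48,  0.71, -0.77,  1.8 ,  0.62,  0.89,  0.02]), array([ 0.5 ,  0.56, -0.79,  1.73,  0.45,  1.04,  0.15]), array([ 0.28,  0.6 , -0.67,  1.93,  0.52,  0.78, -0.08])]
```

View pics/bin_top.png

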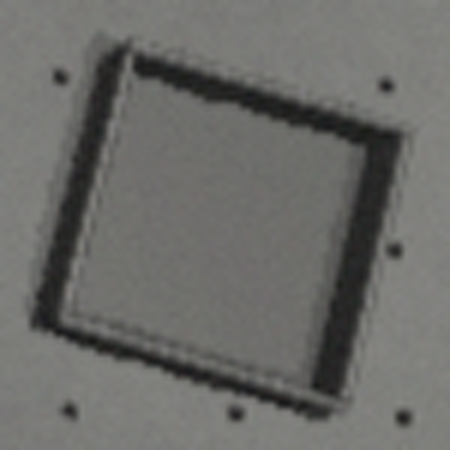

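```bash
sed -i 's/^H0=.*/H0=124.3/' h.py; python3 - <<'E'
from h import *
p=grab_frame('top')
for u,z in(((386.8,227.3),.045),((385.8,227.5),.005)):
    K,R,t=[np.asarray(p[k]) for k in'KRt'];d=R.T@np.linalg.solve(K,[*u,1]);c=-R.T@t;print(c+d*(z-c[2])/d[2])
st()
reach(rw(0,-.04,.17),q(H0));st('above')
line_to(rw(0,-.04,.083),v=.12);st('down')
s=grab_frame('scene');a=s['frame'][60:260,160:360,::-1];cv2.imwrite('pics/pre.png',cv2.resize(a,None,fx=3,fy=3,interpolation=cv2.INTER_CUBIC))
a=grab_frame('top')['frame'][150:300,140:310,::-1];cv2.imwrite('pics/pret.png',cv2.resize(a,None,fx=4,fy=4,interpolation=cv2.INTER_CUBIC))
E
```

```text
[ 0.52963159 -0.35555436  0.045     ]
[ 0.53307869 -0.36680892  0.005     ]
 1.35 [ 0.1642 -0.6031  0.2313] w 0.0848 F [ 0.2  0.8 -0.2] T [0.02 0.02 0.01] yaw 0.965
above 4.03 [0.5527 0.0456 0.1699] w 0.0856 F [-0.7 -0.   0.1] T [-0.01 -0.02  0.03] yaw -0.562
down 4.91 [0.553  0.0471 0.0836] w 0.0853 F [ 0.  -0.7 -0.2] T [0.01 0.04 0.01] yaw -0.564
```

View pics/pre.png

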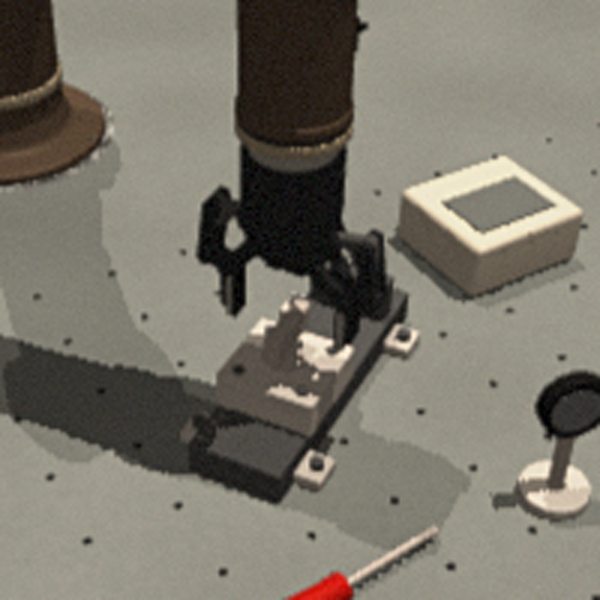

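View pics/pret.png

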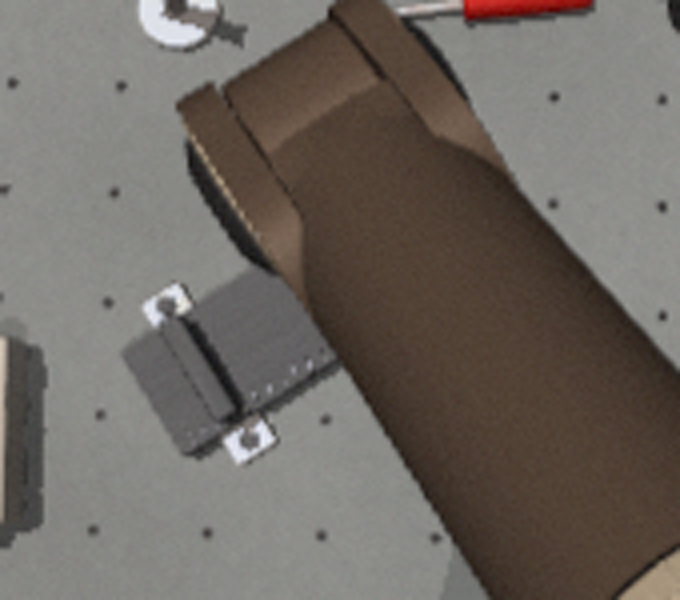

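```bash
python3 - <<'E'
from h import *
clamp(90);o=st('clamped')
E
```

```text
clamped 5.67 [0.5524 0.0467 0.0833] w 0.0122 F [-2.3 -0.5  5.7] T [-0.21  0.48  0.04] yaw -0.563
```

```bash
python3 - <<'E'
from h import *
for d,z in((24,.0845),(-24,.088)):
    line_to(rw(0,-.04,z),q(H0+d),v=.0035 if d<0 else .003);o=st(d)
    print(o['ee_rot'])
s=grab_frame('scene');a=s['frame'][60:260,160:360,::-1];cv2.imwrite('pics/w1.png',cv2.resize(a,None,fx=3,fy=3,interpolation=cv2.INTER_CUBIC))
E
```

```text
24 6.32 [0.552  0.0464 0.0837] w 0.0118 F [ 1.2 -0.7 -8.6] T [-0.04 -0.17 -0.22] yaw -0.849
[ 2.74404339e-01  9.61614120e-01 -2.18499472e-04 -7.03456412e-04]
-24 7.47 [0.5514 0.047  0.0868] w 0.0123 F [  1.6   1.4 -25.6] T [ 0.27 -0.43  0.  ] yaw -0.18
[ 6.40288365e-01  7.68133686e-01 -6.50101836e-04 -1.01355411e-03]
```

View pics/w1.png

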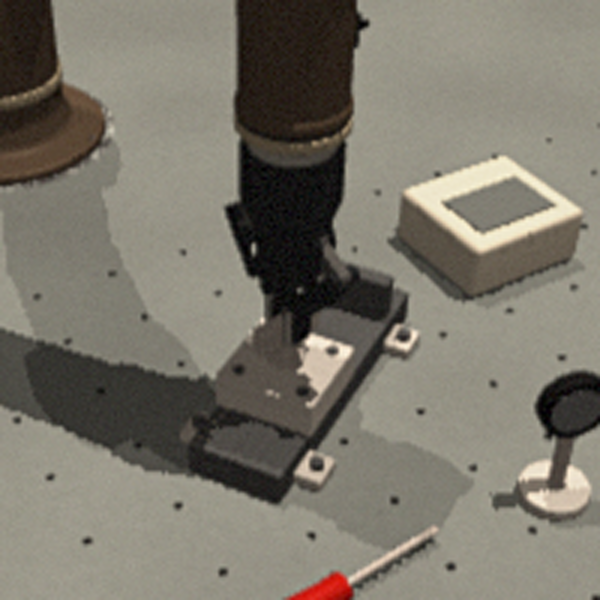

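```bash
python3 - <<'E'
from h import *
for d,z in((24,.0915),(-24,.095),(24,.0985),(-24,.102),(0,.106)):
    line_to(rw(0,-.04,z),q(H0+d),v=.0035);o=st(d)
s=grab_frame('scene');a=s['frame'][60:260,160:360,::-1];cv2.imwrite('pics/w2.png',cv2.resize(a,None,fx=3,fy=3,interpolation=cv2.INTER_CUBIC))
E
```

```text
24 8.67 [0.5517 0.047  0.091 ] w 0.0118 F [ -2.    2.7 -22.8] T [ 0.9   0.47 -0.07] yaw -0.85
-24 9.82 [0.5527 0.0465 0.0955] w 0.0117 F [ -2.8  -0.6 -13.5] T [-0.26  0.72 -0.01] yaw -0.18
24 10.97 [0.5546 0.0467 0.1003] w 0.0117 F [ 0.1 -3.3  6.6] T [-0.91  0.08 -0.05] yaw -0.85
-24 12.12 [0.5523 0.0472 0.102 ] w 0.0116 F [-3.4 -3.5 -1.3] T [-0.54  1.13 -0.07] yaw -0.18
0 13.41 [0.5526 0.047  0.106 ] w 0.0119 F [-2.4 -1.5 -2.4] T [-0.57  0.73  0.1 ] yaw -0.563
```

View pics/w2.png

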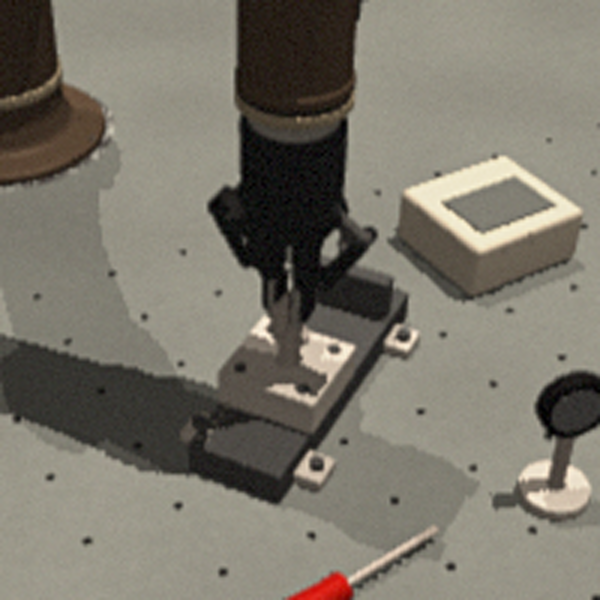

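```bash
python3 - <<'E'
from h import *
line_to(rw(0,-.04,.13),v=.05);st()
line_to(rw(0,-.04,.18),v=.08);st()
s=grab_frame('scene');a=s['frame'][60:260,160:360,::-1];cv2.imwrite('pics/w3.png',cv2.resize(a,None,fx=3,fy=3,interpolation=cv2.INTER_CUBIC))
for l in('pin_tip','pin_handle','carriage_top'):print(l,[(np.round(d['point'],3).tolist(),round(d['confidence'],2)) for d in boxes_of(l,s)][:2])
E
```

```text
14.09 [0.5531 0.047  0.1304] w 0.0118 F [-0.6  1.2 -1.8] T [-0.05 -0.28 -0.05] yaw -0.563
 14.87 [0.5523 0.0466 0.1798] w 0.0115 F [-0.4  1.  -2.9] T [-0.03 -0.02  0.03] yaw -0.563
pin_tip [([0.556, 0.047, 0.159], 0.52)]
pin_handle [([0.553, 0.046, 0.162], 0.76), ([0.462, 0.314, 0.056], 0.43)]
carriage_top [([0.559, 0.035, 0.061], 0.62)]
```

View pics/w3.png

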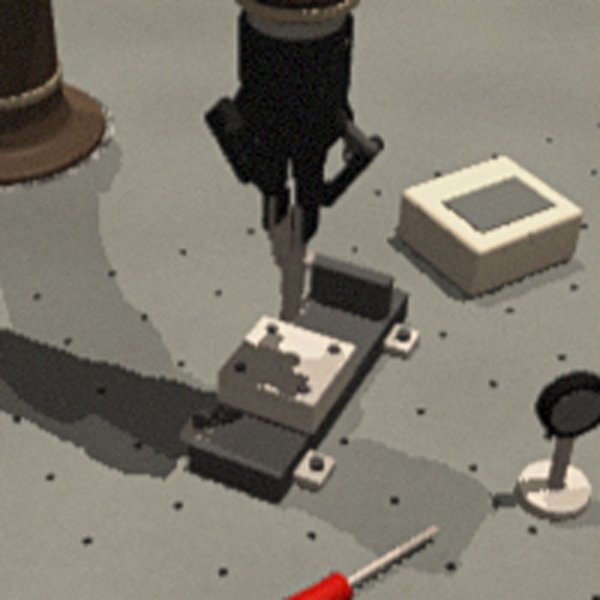

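```bash
python3 - <<'E'
from h import *
s=grab_frame('scene');print(proj(s,np.array([[.5523,.0466,.109],[.5523,.0466,.1]])), 290/3+160,318/3+60)
B=[.530,-.366]
line_to([*B,.18],v=.25);st('over')
line_to([*B,.092],v=.12);st('low')
s=grab_frame('scene');cv2.imwrite('pics/b1.png',cv2.resize(s['frame'][130:300,10:210,::-1],None,fx=4,fy=3.5,interpolation=cv2.INTER_CUBIC))
E
```

```text
[[255.52107525 164.2594159 ]
 [255.44157464 167.28561342]] 256.6666666666667 166.0
over 16.92 [ 0.5305 -0.3643  0.1802] w 0.0118 F [ 0.3  0.8 -1.8] T [ 0.01 -0.05 -0.  ] yaw -0.565
low 17.8 [ 0.5306 -0.3661  0.0927] w 0.0118 F [-0.3  0.4 -1.9] T [-0.   -0.02  0.02] yaw -0.564
```

View pics/b1.png

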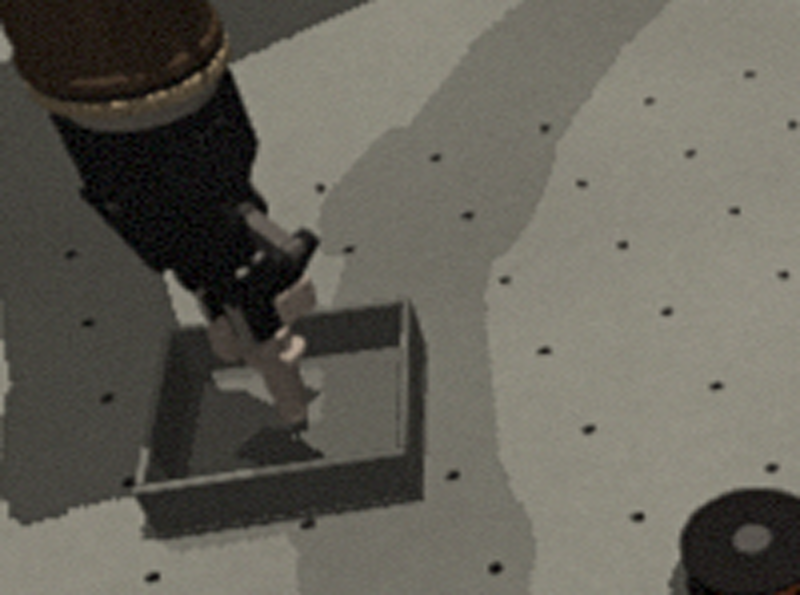

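```bash
python3 - <<'E'
from h import *
B=[.530,-.366]
z=.092
while z>.066:
    z-=.0015
    line_to([*B,z],v=.03)
    f=get_obs()['ft_force'][2]
    if f>3: break
print(z);st('touch')
s=grab_frame('scene');cv2.imwrite('pics/b2.png',cv2.resize(s['frame'][130:300,10:210,::-1],None,fx=4,fy=3.5,interpolation=cv2.INTER_CUBIC))
E
```

```text
0.07999999999999999
touch 19.85 [ 0.5303 -0.3661  0.0805] w 0.0119 F [-0.8  0.4  4.3] T [0.04 0.16 0.03] yaw -0.564
```

View pics/b2.png

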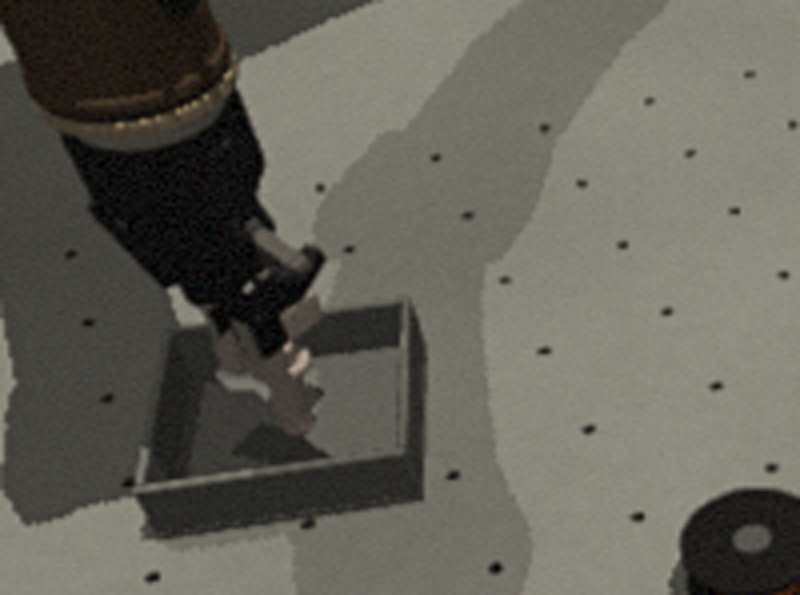

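```bash
python3 - <<'E'
from h import *
let_go();st('open')
line_to([.530,-.366,.20],v=.15);st('up')
s=grab_frame('scene');cv2.imwrite('pics/b3.png',cv2.resize(s['frame'][130:300,10:210,::-1],None,fx=4,fy=3.5,interpolation=cv2.INTER_CUBIC))
E
```

```text
open 20.61 [ 0.53  -0.366  0.08 ] w 0.0856 F [ 0.2 -0.4 -0.5] T [ 0.03 -0.01 -0.01] yaw -0.564
up 21.56 [ 0.5294 -0.3659  0.199 ] w 0.0856 F [ 0.5  0.3 -0.6] T [-0.02  0.02 -0.04] yaw -0.564
```

View pics/b3.png

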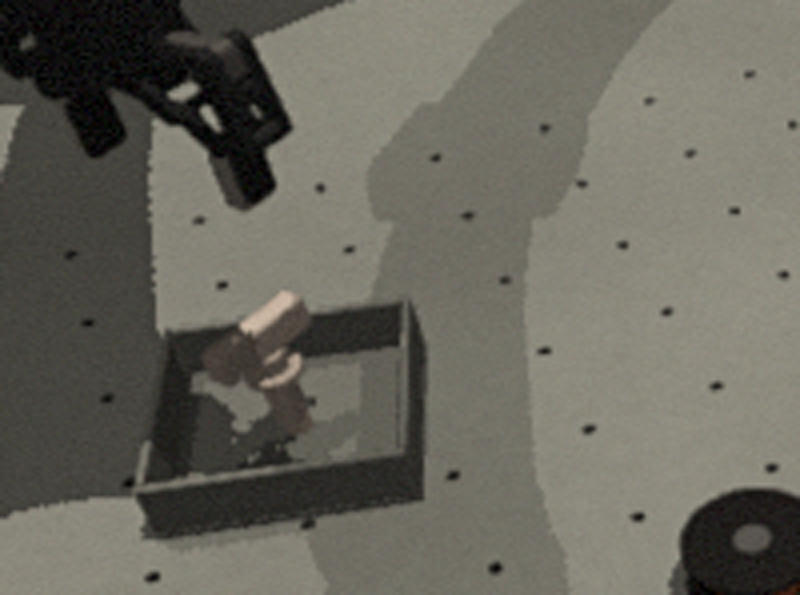

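```bash
python3 - <<'E'
from h import *
clamp(30)
line_to(rw(0,-.112,.17),q(H0),v=.25);st('above')
line_to(rw(0,-.112,.044),v=.12);st('down')
line_to(rw(0,-.085,.044),v=.06);st('c')
line_to(rw(0,-.020,.044),v=.05);o=st('pushed')
s=grab_frame('scene');a=s['frame'][60:260,160:360,::-1];cv2.imwrite('pics/p1.png',cv2.resize(a,None,fx=3,fy=3,interpolation=cv2.INTER_CUBIC))
E
```

```text
above 23.97 [ 0.5931 -0.0142  0.1699] w -0.0002 F [-0.4  0.2  0.2] T [-0.05  0.05  0.06] yaw -0.562
down 25.17 [ 0.5937 -0.0125  0.0448] w -0.0 F [-0.4  0.1  1.2] T [0.01 0.01 0.07] yaw -0.564
c 25.77 [0.5778 0.0101 0.0441] w -0.0001 F [ 0.2  0.2 -0.3] T [-0.05  0.    0.01] yaw -0.564
pushed 27.22 [0.541  0.0638 0.0441] w 0.0001 F [ 1.   0.  -0.3] T [-0.    0.03  0.01] yaw -0.564
```

View pics/p1.png

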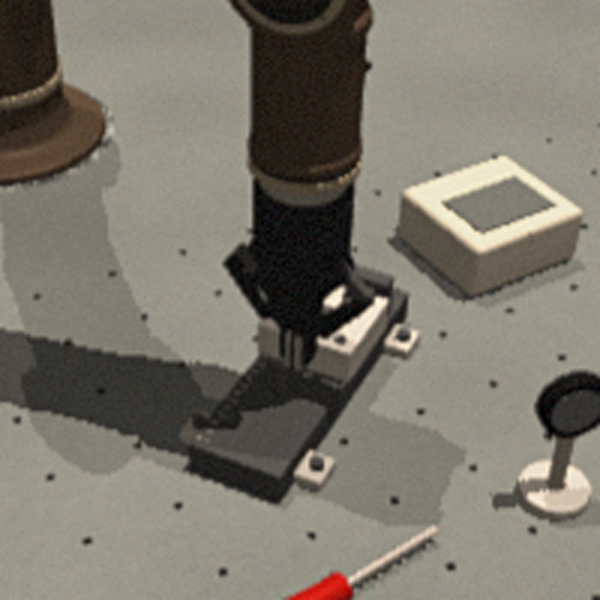

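```bash
python3 - <<'E'
from h import *
d=RR@[0,1,0]
y=-.020
while y<.006:
    y+=.001
    line_to(rw(0,y,.044),v=.02)
    o=get_obs();f=o['ft_force']@d;p=(o['ee_pos']-[RX,RY,0])@d;print(round(y,4),round(p,4),round(f,1))
    if f<-14:break
st()
s=grab_frame('scene');a=s['frame'][60:260,160:360,::-1];cv2.imwrite('pics/p2.png',cv2.resize(a,None,fx=3,fy=3,interpolation=cv2.INTER_CUBIC))
E
```

```text
-0.019 -0.0192 -0.7
-0.018 -0.0183 -3.3
-0.017 -0.017 -2.8
-0.016 -0.0158 -2.8
-0.015 -0.0148 -2.0
-0.014 -0.0139 -2.9
-0.013 -0.0129 -3.2
-0.012 -0.0119 -2.2
-0.011 -0.0113 -4.8
-0.01 -0.0113 -8.2
-0.009 -0.0113 -9.6
-0.008 -0.0112 -12.3
-0.007 -0.0112 -14.8
 30.52 [0.5363 0.0707 0.0441] w 0.0001 F [  9.7 -11.3  -3.7] T [-2.4  -2.2  -0.04] yaw -0.561
```

View pics/p2.png

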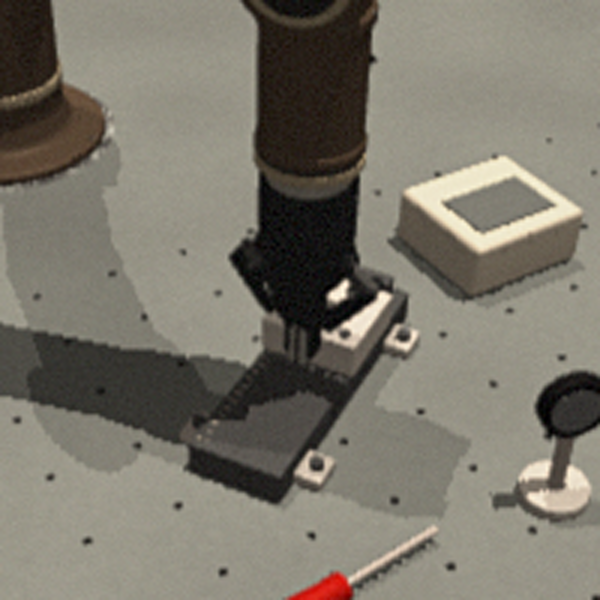

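Hard stop at the expected position (force climbs with no further motion at −11 mm). Back off, rise and check.

```bash
python3 - <<'E'
from h import *
line_to(rw(0,-.05,.044),v=.06)
line_to(rw(0,-.06,.20),v=.15)
line_to([.56,-.17,.25],v=.2)
st()
for n in('scene','top'):
    s=grab_frame(n);cv2.imwrite(f'pics/f_{n}.png',cv2.resize(s['frame'][:,:,::-1],(768,576),interpolation=cv2.INTER_CUBIC))
    for l in('carriage_top','pin_handle'):print(l,[(np.round(d['point'],3).tolist(),round(d['confidence'],2)) for d in boxes_of(l,s)][:2])
print('expect',rw(0,.04,.062))
E
```

```text
33.81 [ 0.56   -0.1684  0.2497] w -0.0001 F [-0.4 -0.2 -0.8] T [ 0.01 -0.01  0.06] yaw -0.565
carriage_top [([0.518, 0.098, 0.065], 0.83)]
pin_handle [([0.535, -0.362, 0.084], 0.94)]
carriage_top []
pin_handle []
expect [0.50745896 0.11294393 0.062     ]
```

View pics/f_scene.png

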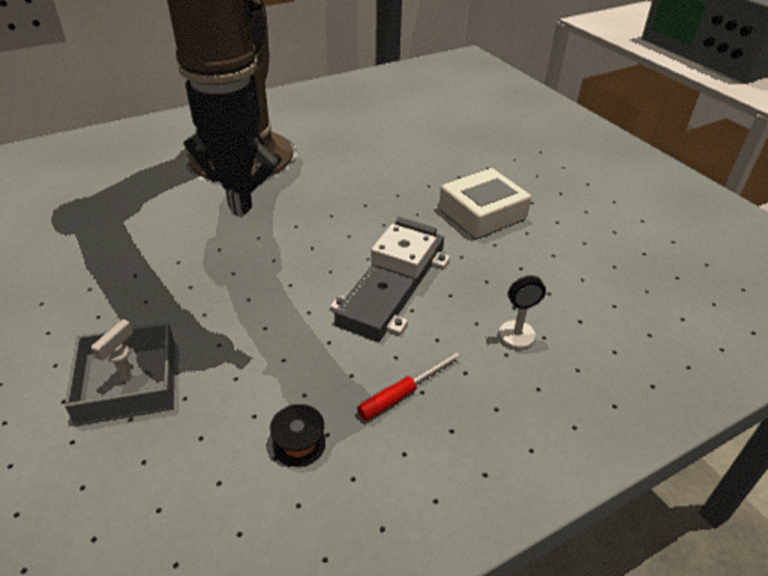

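View pics/f_top.png

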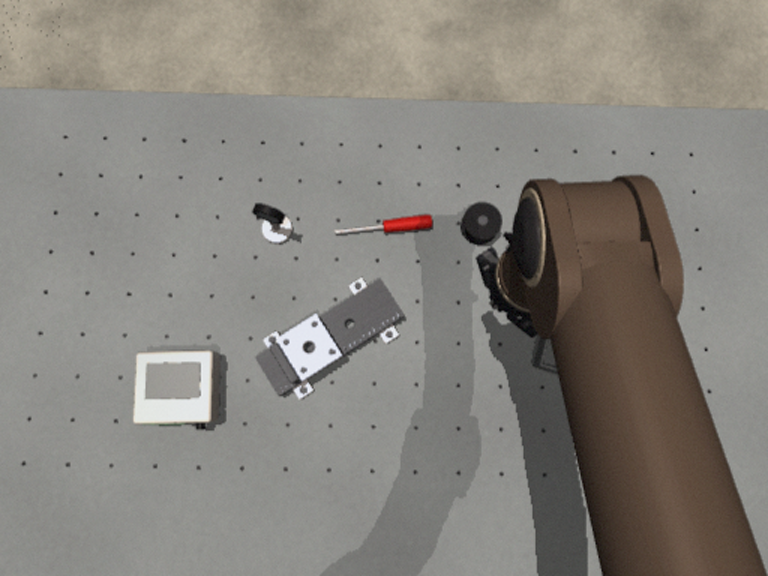

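```bash
python3 - <<'E'
from h import *
s=grab_frame('top');print(proj(s,np.array([rw(0,.04,.062),rw(0,.035,.062)])),309/1.5,347/1.5)
sign_off()
E
```

```text
[[205.76321915 230.8991682 ]
 [207.4397849  229.82909278]] 206.0 231.33333333333334
the job is handed in; nothing more can be done
```

The pin is out and in the bin, the carriage is against the stop block, and the job is handed in at about 34 s of the 64 s allowed. `sign_off()` gives no verdict.

- **Freeing the pin:** I gripped the handle and turned it about ±24° back and forth five times while raising it. The pull was about 25 N at most, and it dropped to roughly the pin's weight once the pin came free. I then lifted the pin clear of the carriage.
- **Placing it in the bin:** I lowered it until the floor contact read about 4 N, then opened the fingers. The last scene picture shows it standing inside the bin.
- **Pushing the carriage:** It slid at about 3 N. It then stopped moving with the tool at −11 mm along the rail, where the force rose to about 15 N. That is where the tool should be with the carriage on the stop.

**Last checks:**
- **Carriage position:** In the last top picture the carriage's bore was at pixel (206.0, 231.3). Full travel would put it at (205.8, 230.9), so they agree to within 1 mm.
- **Other objects:** The meter, lens post, spool and driver look unmoved in the last pictures.
- **Disagreements:** The network's `carriage_top` point was about 18 mm off, but it had a similar offset at the start. It showed about 83 mm of movement, which fits 80 mm. The fingers slipped about 4 mm on the handle during the pull, and lowering the pin until it touched made up for that.

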